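Take the key off the safety hook and unlock the tube cabinet

ROBOT

A 6-joint arm with a two-finger parallel gripper is mounted at the origin on the work surface. World frame = base frame: x ahead of the robot, y to its left, z up, the work surface at z = 0. Lengths are in m, angles in rad, forces in N, time in s.
With the tool pointing down it reaches from about 0.275 to 0.75 m from the base axis. Payload 10.2 kg.
Tool frame: the origin (TCP) lies at the very end of the fingers, on their centre line; the grasp point (between the pads) lies 19 mm behind it; z points along the fingers, y is the line along which they close (so a half turn about z gives the same grasp; the last joint's range is limited). The gripper opens to 88 mm and grips with 3 to 60 N. Pads are 18 mm wide; open, the fingers measure 123 mm over their backs; the gripper's body (75 mm by 187 mm) begins 45 mm behind the grasp point.
Start: joints at [0.917, 0.313, 1.498, -0, 1.331, -0.223], TCP at [0.219, 0.477, 0.205] pointing down, gripper open.
Joint ranges: [-2.94, 2.94], [-0.97, 2.17], [0.19, 2.56], [-1.23, 4.37], [0.02, 3.11], [-2.88, 2.88]. Speed limits (rad/s): [2.39, 2.39, 3.01, 3.14, 3.14, 3.14].

INTERFACE

Orientations are given as a rotation vector (axis times angle).
In Python, from station import ctrl gives the robot as it stands. Calls block until the motion is done:
- ctrl.move_pose(position, orientation): joint-space move of the TCP to a pose.
- ctrl.servo_line(position, rotation=None, speed=0.15, max_force=None): straight line of the TCP; rotation=None keeps the orientation; speed is the mean speed in m/s. With max_force (N) it stops when the force on the tool has changed by that much, and returns True; else False.
- ctrl.movej(angles): joint-space move.
- ctrl.gripper_to(opening, f_grip=None): opening from 0.0 (shut) to 1.0 (fully open); f_grip is the grip in N (None keeps the last); returns when the fingers have stopped.
- ctrl.dwell(seconds).
- ctrl.solve_ik(position, orientation): joint angles nearest the present ones, or None.
- ctrl.get_image(name): name is "side" or "top"; returns the picture (384x512x3 uint8, red, green, blue); there is no depth.
- ctrl.calibration(name): a dict with "fx", "fy", "cx", "cy" (pixels), "camera_from_world" (4x4, takes a point from world to camera coordinates). Camera axes: x right, y down, z forward; pixel columns grow to the right and rows downward; lengths in m; the calibration is good to about 2 mm. A picture is of the moment at which its call begins. calibration takes no time and is no camera call.
A pose or a line that the arm cannot do raises ctrl.IKError and nothing moves.
- ctrl.finish_job(): hands the job in; it is judged then, once.
Readings, each from a call of its own:
- ctrl.read_clock(): time.
- ctrl.read_joint_pos(): joint angles.
- ctrl.read_dq(): joint speeds.
- ctrl.read_tau(): joint torques, N m.
- ctrl.read_ee_pos(): TCP position.
- ctrl.read_tcp_rot(): TCP orientation.
- ctrl.read_force(): force on the tool from outside, world axes, zero at the start.
- ctrl.read_moment(): the same for the moment, N m.
- ctrl.read_width(): opening from 0.0 (shut) to 1.0 (fully open).
- ctrl.read_grip_force(): force on a finger pad.
Only numpy, scipy, OpenCV 4.12 (cv2) and the standard library are available. Lean on these libraries where they do the work, as an engineer would, in place of code of your own. Each camera call takes 0.05 s, during which the arm holds its last target. There are 200 camera calls.

TASK

The tube cabinet's T-handled key hangs in the safety hook under a red sprung keeper. Press the keeper open and lift the key off, push its blade fully home into the lock on top of the cabinet, then turn it clockwise to the stop to unlock it. Leave the key standing in the lock, and leave everything else on the counter where it is.

Things in the scene. Friction and masses are not known exactly. Their poses are not given: they have to be found in the camera images.
- hook_stand: fixed grey yoke stand. Origin: centre of the underside of its dark base (120 x 130 x 10 mm), z up. Two uprights at y = +-46 mm (8 mm thick) carry open U cups; the key's handle rests in them along the stand's y axis at x = 0, its centre line 140 mm up. The cups' lips end 3 mm above that line. Between the uprights there are only the base and the keeper.
- keeper (a joint): the red sprung keeper's hinge, rad: 0 closed, 0.85 stop. Axis: stand's y axis through x = -15, z = 100 mm. It grows as the thumb pad goes DOWN, which swings the two noses off the handle to the stand's +x; they are clear from 0.2 rad. It springs shut when let go. Pressing takes about 1 to 4 N. Lifting the handle against closed noses only locks them.
- keeper_pad (a point): middle of the top of the keeper's red thumb pad, moving with it; 66 mm wide (y). Closed, its top slopes up from stand x = +9, z = 134 to x = +45, z = 147 mm, right behind the handle, with 54 mm (y) free for a finger. A finger that comes down behind the handle's middle, to take it deep between the fingers, pushes the pad down and holds the keeper open while it rises with the handle.
- keeper_nose (a point): point midway between the keeper's two noses, at their underside. The noses (at y = +-30 mm, 6 mm wide, 10 mm high) reach over the handle from the stand's +x side; closed, they span stand x = 0 to +22 mm, underside 4 mm above the handle's top.
- key: the loose T-handled cabinet key, 107 mm long, 0.1 kg, hanging upright at the start. Origin: tip (underside) of its brass blade; z runs up the shank. Blade 6 mm (x) x 22 mm (y) x 32 mm (z); steel shank 8 mm thick; walnut handle 14 mm (x) x 110 mm (y) x 14 mm (z), centre at z = 100 mm. A half turn about z makes no difference to it.
- key_handle (a point): centre of the key's handle
- cabinet: fixed low green steel tube cabinet, 200 mm (x) x 240 mm (y) x 90 mm high, its door is its top face. Origin: centre of its underside, z up. The cam lock stands on the door at x = -30 mm, y = 0 (cabinet frame).
- lock (a joint): the cam lock's turn, rad; grows clockwise seen from above, 0 to 1.1 (stop = unlocked); starts somewhere at 0 to 0.2 and stays where it is left; it turns stiffly (0.04 N m). The key has about 0.14 rad of play in the slot, so the handle must be turned that much further.
- lock_slot (a point): middle of the floor of the key slot in the brass lock barrel (42 mm square, top 132 mm above the counter, 30 mm above this point). z up; it turns with the barrel; the slot is 9 mm (x) by 25 mm (y), 30 mm deep, with a 4 mm chamfer at its mouth. Fully home, the blade's tip stands on this floor.
- tube_a: tall glass rectifier tube standing on its black base, 46 mm across, 125 mm tall, clear glass; a bystander, to be left where it is. Origin at the centre of its underside.
- tube_b: second tall glass rectifier tube, same as tube_a; a bystander, to be left where it is. Origin at the centre of its underside.
- shield: chrome tube shield, open cup 32 mm across, 50 mm tall; a bystander, to be left where it is. Origin at the centre of its underside.
- socket: tan ceramic tube socket, stepped disc 42 mm across, 20 mm tall; a bystander, to be left where it is. Origin at the centre of its underside.
- puller: tube puller lying flat, walnut handle, steel fork, about 225 mm long, 26 mm high; a bystander, to be left where it is. Origin near the middle of its length, on its underside.
- screwdriver: screwdriver lying flat; a bystander, to be left where it is. Origin near the middle of its length, on its underside.
- spray_can: upright spray can 52 mm across, 150 mm tall; a bystander, to be left where it is. Origin at the centre of its underside.
Mind the look-alikes: they are no part of the job. Of the things that look like the key, the middle-sized one is meant.

How it is judged:
By the outcome, as a careful person would: the job done as asked, in the order asked, and still so for the second after the job is handed in, with the robot touching nothing.
It also fails if it takes over 53 s, if anything falls off the work surface, if the arm or the gripper's body presses on something with over 40 N, if the wrist force passes 120 N, or if a joint passes its speed limit or range.

## Working session

There is one attempt and no reset: what is moved stays moved. The work goes in short steps, each a Python script; the robot and the scene stay as the last script left them, time stands still between calls to the robot, and variables do not carry over. Pictures are saved under pics/ and viewed, at most 10 in all, crops included, and the job is handed in when it is done.

```bash
mkdir -p pics; ls; python3 - <<'E'
from station import ctrl
import cv2,numpy as np
for n in("side","top"):
    im=ctrl.get_image(n); cv2.imwrite(f"pics/{n}0.png",cv2.resize(im[:,:,::-1],(800,600),interpolation=cv2.INTER_CUBIC)); np.save(f"pics/{n}0.npy",im)
    c=ctrl.calibration(n); print(n,{k:np.round(np.array(v),4).tolist() for k,v in c.items()})
print(ctrl.read_clock(),ctrl.read_tcp_rot(),ctrl.read_ee_pos())
E
```

```text
pics
side {'fx': 466.697, 'fy': 466.697, 'cx': 256.9786, 'cy': 197.1571, 'camera_from_world': [[0.8038, -0.5944, -0.0251, -0.4366], [-0.3222, -0.3995, -0.8583, 0.2632], [0.5001, 0.6979, -0.5126, 1.0363], [0.0, 0.0, 0.0, 1.0]]}
top {'fx': 399.673, 'fy': 399.673, 'cx': 255.7319, 'cy': 185.2669, 'camera_from_world': [[0.0136, -0.9999, -0.0021, -0.0351], [-0.9916, -0.0133, -0.1287, 0.5261], [0.1287, 0.0038, -0.9917, 1.237], [0.0, 0.0, 0.0, 1.0]]}
0.1 [-6.71387343e-01 -3.06847648e+00  1.64064710e-03] [0.21907646 0.47682435 0.20401401]
```

View pics/side0.png

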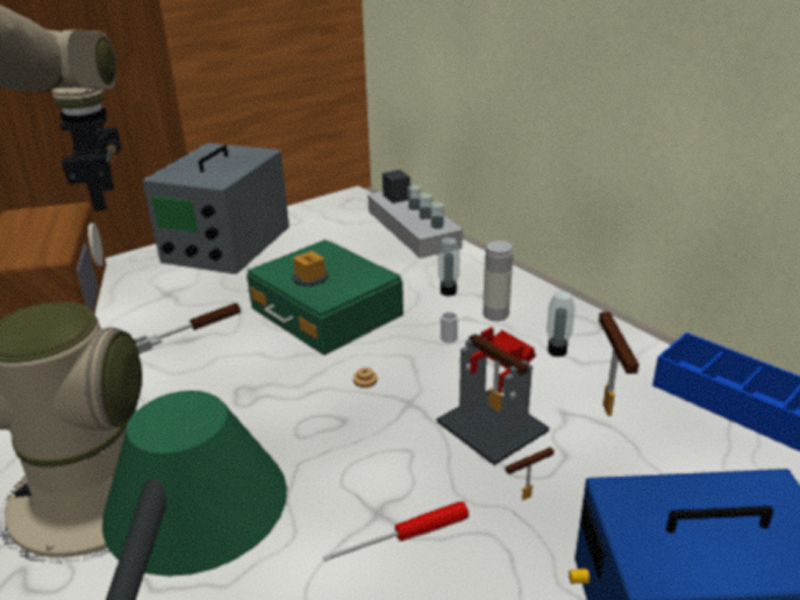

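View pics/top0.png

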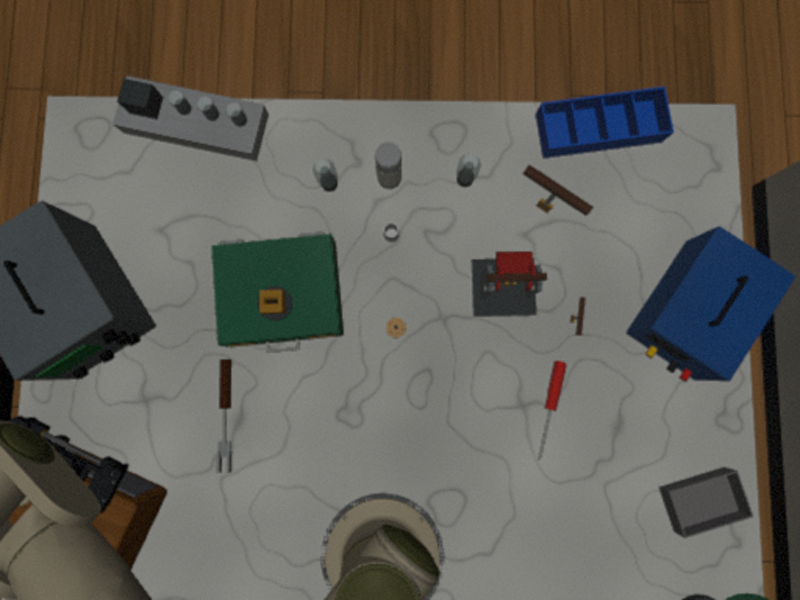

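The side view shows the stand with the hanging key at about (495,355). The lock is at (310,265) on the green cabinet. In the top view they are at (517,277) and (271,300). The other two T-keys, one larger and one smaller, are decoys. Next I'll enlarge both places.

```bash
python3 - <<'E'
import cv2,numpy as np
s=np.load("pics/side0.npy")[:,:,::-1];t=np.load("pics/top0.npy")[:,:,::-1]
def crop(im,u,v,w,h,k):
    o=cv2.resize(im[v:v+h,u:u+w],None,fx=k,fy=k,interpolation=cv2.INTER_CUBIC)
    for i in range(0,w,10):
        cv2.line(o,(i*k,0),(i*k,5 if i%20 else 10),(255,255,0),1)
        if i%20==0: cv2.putText(o,str(u+i),(i*k,20),0,.35,(255,0,255),1)
    for j in range(0,h,10):
        cv2.line(o,(0,j*k),(5 if j%20 else 10,j*k),(255,255,0),1)
        if j%20==0: cv2.putText(o,str(v+j),(12,j*k+4),0,.35,(255,0,255),1)
    return o
a=crop(s,275,200,80,100,6);b=crop(t,295,155,60,50,6)
c=crop(s,155,145,110,80,5);d=crop(t,130,140,95,85,6)
cv2.imwrite("pics/c1.png",crop(s,275,205,80,60,10))
cv2.imwrite("pics/c2.png",crop(t,295,155,60,50,12))
e=np.zeros((600,800,3),np.uint8)
x=crop(s,175,150,50,37,8);e[:x.shape[0],:400]=x
x=crop(t,155,175,50,37,8);e[:x.shape[0],400:]=x
x=crop(s,155,150,110,76,3);e[300:528,:330]=x
x=crop(t,130,145,95,80,4);e[298:298+302,400:780]=x[:302]
cv2.imwrite("pics/c3.png",e)
E
```

```text
(no output)
```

View pics/c1.png

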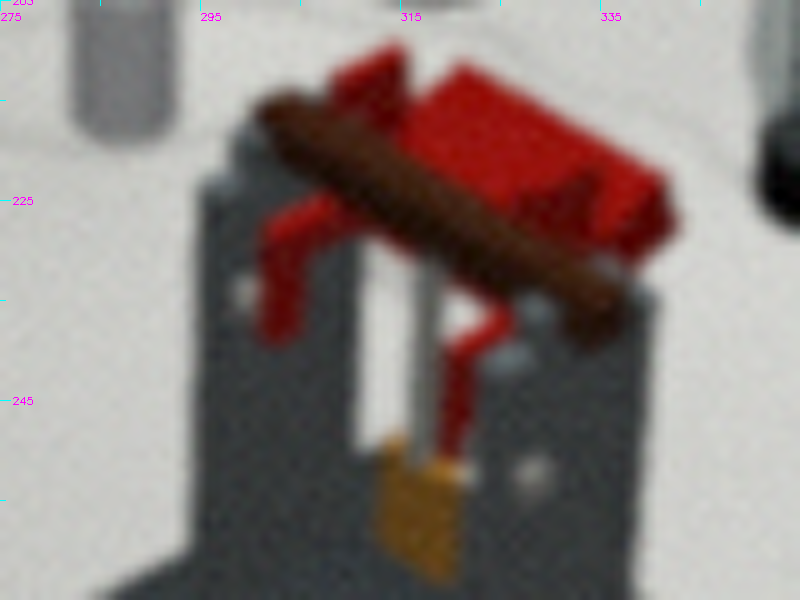

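View pics/c2.png

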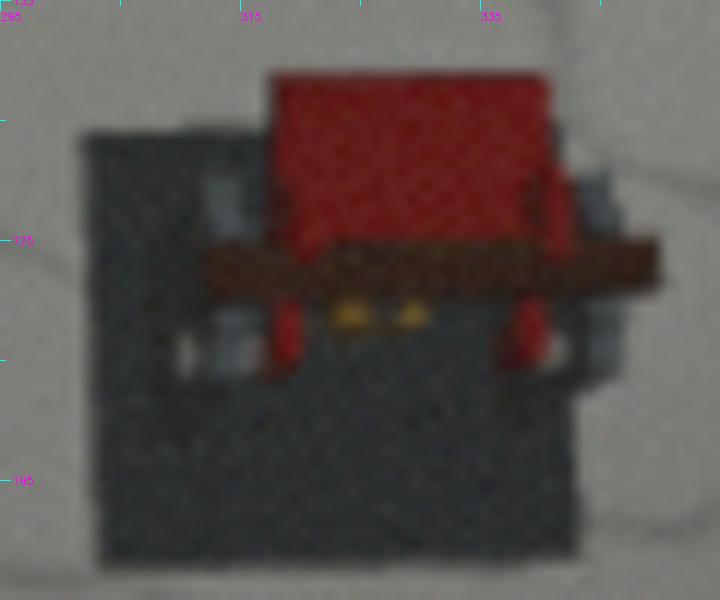

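View pics/c3.png

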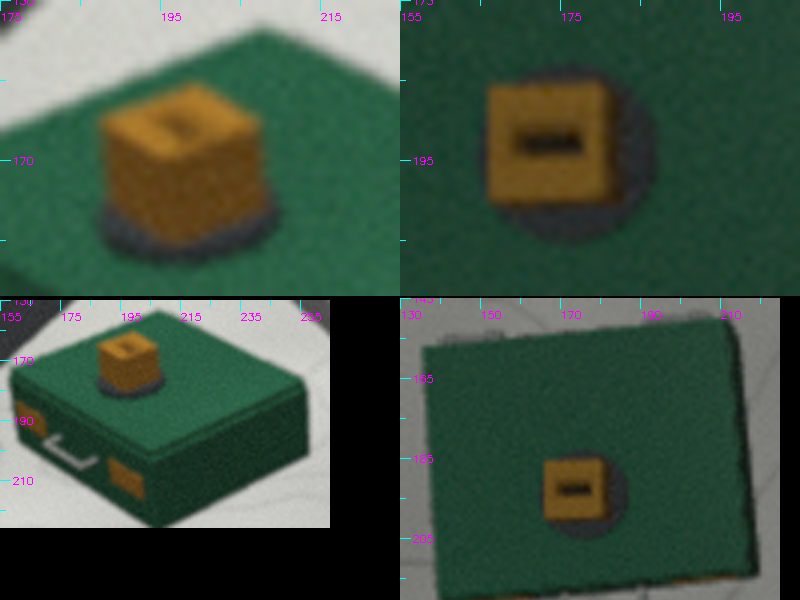

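The side crop shows the handle bar running from about (301,215) to (336,238) px, with the pad behind it. In the top crop the bar spans (312–350, 175–179.5), so it lies along world y with the pad on world +x. The barrel's top-face corners can be read in both views, and its slot is roughly along world y. I'll fit both poses from the two views.

```bash
cat > h.py <<'E'
import numpy as np, cv2
from station import ctrl
from scipy.optimize import least_squares, minimize
from scipy.spatial.transform import Rotation as R
C={n:ctrl.calibration(n) for n in("side","top")}
def proj(n,P):
    c=C[n];M=np.array(c["camera_from_world"]);q=np.atleast_2d(P)@M[:3,:3].T+M[:3,3]
    return np.c_[c["fx"]*q[:,0]/q[:,2]+c["cx"],c["fy"]*q[:,1]/q[:,2]+c["cy"]]
def rz(a):return R.from_euler("z",a).as_matrix()
def box(p,d):
    s=np.array([[i,j,k] for i in(-1,1) for j in(-1,1) for k in(-1,1)])*np.array(d)/2
    return s@rz(p[3]).T+p[:3]
def down(yaw):  # tool z down, tool y at world angle yaw
    y=np.array([np.cos(yaw),np.sin(yaw),0]);z=np.array([0,0,-1.]);x=np.cross(y,z)
    return R.from_matrix(np.c_[x,y,z]).as_rotvec()
E
cat > fit.py <<'E'
from h import *
# barrel top face: corners (+x+y),(+x-y),(-x-y),(-x+y) 
uv=lambda P,u,v,k:(np.array(P)+.5)/k-.5+[u,v]
obs={"side":uv([[102,122],[195,85],[262,120],[178,158]],175,150,8),"top":uv([[88,82],[206,81],[207,203],[88,204]],155,175,8)}
# side: left=(-x,+y) back=(+x,+y) right=(+x,-y) front=(-x,-y); top: (+x+y),(+x-y),(-x-y),(-x+y)
cs={"side":[[-1,1],[1,1],[1,-1],[-1,-1]],"top":[[1,1],[1,-1],[-1,-1],[-1,1]]}
def res(p):
    r=[]
    for n in obs:
        P=np.c_[np.array(cs[n])*.021,np.zeros(4)]@rz(p[3]).T+p[:3]
        r.append((proj(n,P)-obs[n]).ravel())
    return np.concatenate(r)
f=least_squares(res,[.45,.2,.13,0]);print("barrel",f.x.round(4),f.fun.round(1))
sl=uv([[148,143]],155,175,8)[0]
g=least_squares(lambda q:proj("top",[q[0],q[1],f.x[2]])[0]-sl,f.x[:2]);print("slot top",g.x)
# cabinet corners top face (top crop, k=4)
cc=uv([[22,48],[330,18],[356,276]],130,145,4)
def gp(px,z):return least_squares(lambda q:proj("top",[q[0],q[1],z])[0]-px,[.5,.1]).x
k=[gp(q,.09) for q in cc];print("cab",k,np.arctan2(*(k[0]-k[1])[::-1])-np.pi/2,np.linalg.norm(k[0]-k[1]),np.linalg.norm(k[2]-k[1]))
# stand base corners, z=.01
b=[gp(q,.01) for q in uv([[82,133],[100,565],[577,560]],295,155,12)];d=b[0]-b[1];e=b[1]-b[2]
print("base",b,np.arctan2(d[1],d[0]),np.arctan2(e[1],e[0])-np.pi/2,(b[0]+b[2])/2)
# handle by mask
M={};W={"side":(295,208,48,36),"top":(305,165,52,25)}
for n in W:
    im=np.load(f"pics/{n}0.npy").astype(float);u,v,w,h=W[n];c=im[v:v+h,u:u+w];r,gg,bb=c[...,0],c[...,1],c[...,2]
    m=(r-bb>12)&(r<100)&(r<3.2*gg)&(r>1.35*gg)&(bb<gg*1.05)
    N,l,st,_=cv2.connectedComponentsWithStats(m.astype(np.uint8));i=1+np.argmax(st[1:,4]);M[n]=(l==i).astype(float);print(n,st[i])
def cost(p):
    s=0
    for n in W:
        u,v,w,h=W[n];q=(proj(n,box(p,(.014,.110,.014)))-[u,v]+.5)*8
        o=np.zeros((h*8,w*8),np.uint8);cv2.fillConvexPoly(o,cv2.convexHull(q.astype(np.float32)).round().astype(np.int32),255)
        o=cv2.GaussianBlur(cv2.resize(o,(w,h),interpolation=cv2.INTER_AREA)/255.,(0,0),1);s+=((o-cv2.GaussianBlur(M[n],(0,0),1))**2).sum()
    return s
best=min((minimize(cost,[x0,-.19,.14,a],method="Nelder-Mead",options=dict(initial_simplex=np.array([x0,-.19,.14,a])+np.vstack([np.zeros(4),np.diag([.01,.01,.01,.05])]),maxiter=400)) for x0 in(.48,.5,.52) for a in(-.05,.05)),key=lambda r:r.fun)
print("handle",best.x.round(4),best.fun)
e=[]
for n in W:
    u,v,w,h=W[n];o=cv2.resize(np.load(f"pics/{n}0.npy")[v:v+h,u:u+w,::-1],None,fx=8,fy=8);q=((proj(n,box(best.x,(.014,.110,.014)))-[u,v]+.5)*8).astype(np.float32)
    cv2.polylines(o,[cv2.convexHull(q).astype(np.int32)],True,(0,255,0),1)
    e.append(cv2.copyMakeBorder(o,0,0,0,420-o.shape[1],cv2.BORDER_CONSTANT))
cv2.imwrite("pics/fit.png",np.vstack(e))
for y in(np.pi,0):
  for lab,p in(("h",[*best.x[:2],.12]),("l",[*f.x[:2],.18])):
    j=ctrl.solve_ik(p,down(best.x[3]+y));print(lab,y,None if j is None else np.round(j,2))
E
python3 fit.py
```

```text
barrel [0.4895 0.213  0.1342 0.0751] [ 0.2 -0.3  0.5 -0.1  0.3  0.2 -1.1  0.1  0.   0.9 -0.4  0.1 -0.  -0.9
  0.5 -0.1]
slot top [0.48918557 0.21278525]
cab [array([0.60295917, 0.34307197]), array([0.6295521, 0.107368 ]), array([0.4316711 , 0.08230529])] 0.11234831524518651 0.2371993797826833 0.19946184396766067
base [array([ 0.59621323, -0.17587275]), array([ 0.47853037, -0.18057968]), array([ 0.48159924, -0.30862484])] 0.03997535833610654 0.02396248075297369 [ 0.53890624 -0.24224879]
side [  6   6  39  26 299]
top [  7   0  37  22 236]
handle [ 0.5411 -0.2432  0.1401  0.0282] 82.92016806840499
h 3.141592653589793 [-0.62  0.53  1.4  -0.    1.21  2.49]
l 3.141592653589793 None
h 0 [-0.62  0.53  1.4   0.    1.21 -0.65]
l 0 [0.19 0.35 1.51 0.   1.28 0.16]
```

View pics/fit.png

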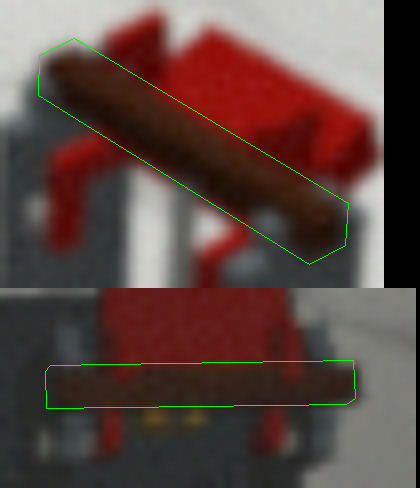

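The fit is consistent: handle at (0.541, −0.243, 0.140) m with yaw 0.03, which agrees with the base centre. Barrel-top centre is (0.489, 0.213, 0.134). Next I'll approach, press the pad with the rear finger, grip deep and lift a little.

```bash
python3 - <<'E'
from h import *
im=np.load("pics/top0.npy").astype(float).sum(2)[188:199,167:181]
w=np.clip(150-im,0,None);y,x=np.mgrid[:w.shape[0],:w.shape[1]];s=w.sum();mx,my=(w*x).sum()/s,(w*y).sum()/s
cxx,cyy,cxy=[(w*a).sum()/s for a in((x-mx)**2,(y-my)**2,(x-mx)*(y-my))]
print("slot px",mx+167,my+188,"img ang",.5*np.arctan2(2*cxy,cxx-cyy),s,cxx,cyy)
yaw=.028;r=down(yaw);h=np.array([.5405,-.2428])
ctrl.move_pose([.219,.477,.32],ctrl.read_tcp_rot())
ctrl.gripper_to(.41,f_grip=40)
ctrl.move_pose([*h,.30],r)
print(ctrl.servo_line([*h,.17],speed=.2),ctrl.read_force(),ctrl.read_clock())
print(ctrl.servo_line([*h,.117],speed=.06,max_force=20),ctrl.read_force(),ctrl.read_ee_pos())
ctrl.gripper_to(0,f_grip=40);print(ctrl.read_width()*88,ctrl.read_grip_force(),ctrl.read_force(),ctrl.read_moment())
print(ctrl.servo_line([*h,.150],speed=.06,max_force=20),ctrl.read_force(),ctrl.read_ee_pos(),ctrl.read_width()*88,ctrl.read_clock())
im=ctrl.get_image("side");o=cv2.resize(im[150:300,230:400,::-1],None,fx=4,fy=4,interpolation=cv2.INTER_CUBIC);cv2.imwrite("pics/lift.png",o)
E
```

```text
slot px 173.41603375527427 192.33164556962026 img ang -0.019190148885056314 1185.0 5.240418024177037 0.47144581530737595
False [-0.46380122  0.10668168  0.03685058] 5.0917
False [-0.0006998   0.30568077  0.49503857] [ 0.54070192 -0.24296268  0.11739485]
0.38066037085599314 0.0 [-0.10043983  0.21662556 -0.15149546] [-0.04649268  0.05535044  0.01849029]
False [-0.09688183 -0.14002487  0.0102619 ] [ 0.54037515 -0.24270126  0.14980675] 0.6110505514771956 7.475
```

View pics/lift.png

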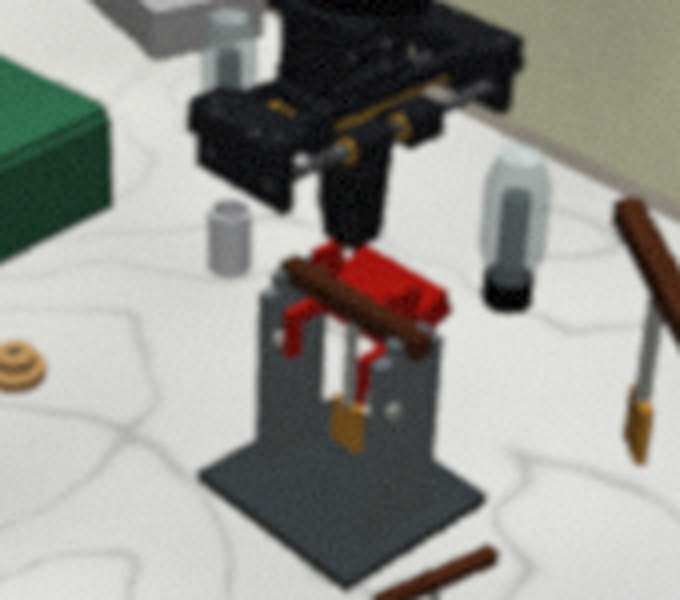

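The grasp missed. The fingers closed on nothing and the tip sits behind and above the handle, with the tip at full-frame side px of about (318,211). I'll compare where the reported TCP projects.

```bash
python3 - <<'E'
from h import *
p=ctrl.read_ee_pos();print(p,proj("side",p),proj("top",p),proj("side",[.5411,-.2432,.14]),proj("top",[.5411,-.2432,.14]))
s=ctrl.get_image("side");t=ctrl.get_image("top")
b=(proj("top",p)[0]-[30,25]).astype(int)
e=np.hstack([cv2.resize(s[190:240,290:340,::-1],(400,400),interpolation=cv2.INTER_CUBIC),cv2.resize(t[150:200,300:350,::-1],(400,400),interpolation=cv2.INTER_CUBIC)])
cv2.imwrite("pics/tip.png",e); print(ctrl.read_joint_pos(),ctrl.read_tcp_rot(),ctrl.read_width())
E
```

```text
[ 0.54031557 -0.24268616  0.14960441] [[317.78406758 222.53924911]] [[329.83912829 176.39145291]] [[318.01666086 226.01102394]] [[329.41442033 176.62400808]]
[-6.19782688e-01  5.05118572e-01  1.36293594e+00  2.17409345e-06
  1.27428741e+00 -6.47747382e-01] [-2.18964850e+00 -2.25175234e+00  1.74513256e-04] 0.0039893862384317285
```

View pics/tip.png

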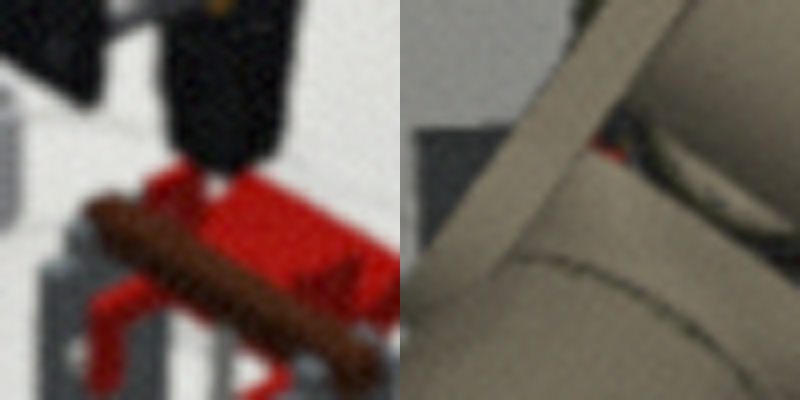

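The tip's image column matches, but its row is about 10 px above the projection. That suggests the true tip is about 28 mm higher than reported, which would also explain the lack of contact. I'll check this by touching bare counter lightly and measuring the tip row in free air.

```bash
python3 - <<'E'
from h import *
def tip():
    ctrl.dwell(.2)
    p=ctrl.read_ee_pos();u,v=proj("side",p)[0];im=ctrl.get_image("side").astype(int)
    d=im[:,int(u)-20:int(u)+20].max(2)<50;N,l,st,_=cv2.connectedComponentsWithStats(d[int(v)-90:int(v)+30].astype(np.uint8))
    i=1+np.argmax(st[1:,4]);rr,cc=np.where(l==i);b=rr.max();print("tcp",p.round(4),"proj",u.round(1),v.round(1),"bottom row",b+int(v)-90,"cols",cc[rr>=b-3].min()+int(u)-20,cc[rr>=b-3].max()+int(u)-20)
tip()
r=ctrl.read_tcp_rot()
ctrl.servo_line([.5405,-.2428,.26],speed=.25);tip()
ctrl.move_pose([.40,-.10,.12],r);tip()
hit=ctrl.servo_line([.40,-.10,.035],speed=.15,max_force=3);tip()
if not hit: hit=ctrl.servo_line([.40,-.10,-.035],speed=.03,max_force=3)
print(hit,ctrl.read_force());tip()
ctrl.servo_line([.40,-.10,.20],speed=.25);print(ctrl.read_clock())
E
```

```text
tcp [ 0.5404 -0.2428  0.1498] proj 317.9 222.5 bottom row 211 cols 313 323
tcp [ 0.5401 -0.2426  0.2583] proj 319.8 180.6 bottom row 168 cols 314 326
tcp [ 0.4007 -0.1007  0.1203] proj 232.6 227.2 bottom row 216 cols 221 236
tcp [ 0.4004 -0.1002  0.0357] proj 234.2 255.5 bottom row 246 cols 227 238
True [-0.43749867  0.01402955  5.0714718 ]
tcp [ 0.4    -0.1    -0.0338] proj 235.4 277.3 bottom row 268 cols 229 238
14.3583
```

The touch confirms it: the counter was met at a reported z of −0.034, so the real fingertips end about 33.5 mm above the reported TCP. xy agrees. I'll correct for this and grasp again.

```bash
echo 'DZ=-.0335  # command z = true tip z + DZ' >> h.py; python3 - <<'E'
from h import *
r=down(.028);h=np.array([.5405,-.2428])
ctrl.gripper_to(.41,f_grip=40)
ctrl.move_pose([*h,.22+DZ],r)
print(ctrl.servo_line([*h,.158+DZ],speed=.15,max_force=8),ctrl.read_force())
print(ctrl.servo_line([*h,.118+DZ],speed=.06,max_force=14),ctrl.read_force(),ctrl.read_ee_pos(),ctrl.read_clock())
ctrl.gripper_to(0,f_grip=40);print(ctrl.read_width()*88,ctrl.read_grip_force(),ctrl.read_force(),ctrl.read_moment(),ctrl.read_clock())
E
```

```text
False [-0.86707521  0.41409216  0.37326634]
False [-0.37051416  0.2466259   1.65166945] [ 0.54024445 -0.24274738  0.08452475] 17.2333
13.04438953344276 41.12426268739682 [-1.1264955  -0.8062693   2.95650804] [-0.02539869  0.20693385  0.07294919] 17.7083
```

The handle is gripped (13–14 mm at 41 N) and the pad is pressed (about 3 N). Now lift, carry it over the lock and look.

```bash
python3 - <<'E'
from h import *
r=down(.028);h=np.array([.5405,-.2428])
print(ctrl.servo_line([*h,.165+DZ],speed=.06,max_force=15),ctrl.read_force(),ctrl.read_width()*88)
print(ctrl.servo_line([*h,.30+DZ],speed=.2,max_force=15),ctrl.read_force(),ctrl.read_width()*88)
# over lock: tip of blade = tip + .022-.1 ; start 30 mm above barrel
L=[.4892,.2129]
ctrl.move_pose([*L,.30+DZ],down(.0));print(ctrl.read_clock(),ctrl.read_joint_pos())
ctrl.servo_line([*L,.245+DZ],speed=.15);ctrl.dwell(.3)
s=ctrl.get_image("side");np.save("pics/s2.npy",s);print(ctrl.read_ee_pos(),ctrl.read_clock())
c=cv2.resize(s[100:200,145:245,::-1],(600,600),interpolation=cv2.INTER_CUBIC)
cv2.imwrite("pics/over.png",c)
for z in(.132,.168): print(z,proj("side",[*L,z]))
E
```

```text
False [-0.56400431  0.81311128 -2.10772622] 12.942013964653885
False [ 0.03138089 -1.06445312 -1.1639775 ] 12.701548889264252
21.1417 [ 1.89262960e-01  2.96131483e-01  1.35979856e+00 -1.80006613e-04
  1.48583761e+00  1.90343672e-01]
[0.48936528 0.21295745 0.21195466] 22.0083
0.132 [[197.60305011 165.3799681 ]]
0.168 [[196.47384216 154.2103954 ]]
```

View pics/over.png

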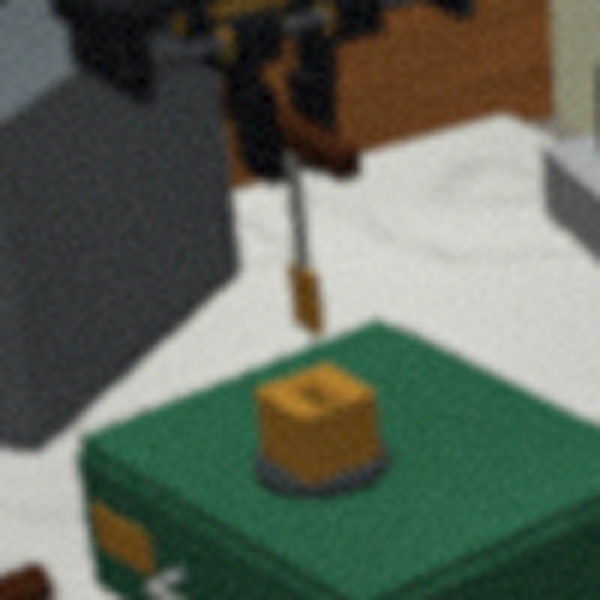

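The blade hangs straight, its tip at px (196.1,154.0) against an expected (196.5,154.2), right above the slot. Slot yaw from image moments is +0.03. Now insert under a force limit.

```bash
python3 - <<'E'
from h import *
L=np.array([.4892,.2126]);r=down(.03)
ctrl.servo_line([*L,.216+DZ],r,speed=.1)
print(ctrl.servo_line([*L,.140+DZ+.036],speed=.04,max_force=15))
f=ctrl.servo_line([*L,.172+DZ],speed=.03,max_force=15)
print(f,ctrl.read_ee_pos()-[0,0,DZ],ctrl.read_force(),ctrl.read_moment(),ctrl.read_width()*88,ctrl.read_clock())
E
```

```text
True
True [0.49116435 0.21401026 0.18000697] [-0.20613182  2.84227934  7.46943639] [ 0.3781427   0.3294385  -0.01690717] 13.073990667385086 23.5083
```

It stopped at true z = 0.180, exactly the expected home height. I'll press once more, then turn in steps while watching the moment.

```bash
python3 - <<'E'
from h import *
L=np.array([.4900,.2133])
print(ctrl.servo_line([*L,.170+DZ],speed=.03,max_force=20),ctrl.read_ee_pos()-[0,0,DZ],ctrl.read_force())
z=ctrl.read_ee_pos()[2]
ctrl.servo_line([*L,z],speed=.03)
print(ctrl.read_ee_pos()-[0,0,DZ],ctrl.read_force(),ctrl.read_moment())
m0=ctrl.read_moment()[2]
for a in np.r_[.1:1.05:.15,1.05:1.40:.05]:
    q=ctrl.solve_ik([*L,z],down(.03-a))
    ctrl.movej(q);m=ctrl.read_moment()[2]
    print(round(a,2),ctrl.read_moment().round(3),ctrl.read_force().round(1),round(ctrl.read_width()*88,2),round(ctrl.read_joint_pos()[5],3),ctrl.read_clock())
    if abs(m-m0)>.35: break
E
```

```text
True [0.49220418 0.21455814 0.17988165] [-1.3686358   2.31206795  6.36113938]
[0.49019337 0.21341234 0.18006504] [0.01546388 2.66330333 4.41629274] [ 0.42609957 -0.03180407 -0.00272658]
0.1 [ 0.458 -0.36  -0.013] [1.7 2.3 3.9] 12.91 0.259 24.225
0.25 [ 0.379 -0.419  0.059] [3.5 3.7 4.3] 12.85 0.406 24.4917
0.4 [ 0.392 -0.608  0.023] [2.4 1.8 4. ] 13.39 0.554 24.7583
0.55 [ 0.397 -0.533 -0.01 ] [3.3 2.5 4.5] 13.06 0.704 25.025
0.7 [ 0.324 -0.611 -0.039] [3.1 2.7 4.7] 13.05 0.853 25.2917
0.85 [ 0.266 -0.613  0.026] [3.5 1.7 5.5] 12.83 1.002 25.5583
1.0 [ 0.242 -0.612 -0.03 ] [2.9 1.8 5.6] 13.12 1.152 25.825
1.05 [ 0.216 -0.571 -0.031] [4.4 2.6 5.3] 12.74 1.202 26.075
1.1 [ 0.135 -0.555  0.021] [3.3 1.4 5.7] 13.04 1.252 26.325
1.15 [ 0.19  -0.605  0.036] [3.2 0.3 5.9] 12.94 1.302 26.575
1.2 [ 0.203 -0.518  0.178] [3.1 1.  6.2] 13.08 1.351 26.825
1.25 [ 0.158 -0.582  0.418] [3.2 1.4 5.7] 12.86 1.401 27.075
```

The stop was met at a turn of about 1.17 rad (1.155 was predicted). Now release, retreat and look.

```bash
python3 - <<'E'
from h import *
ctrl.gripper_to(.5);p=ctrl.read_ee_pos();ctrl.dwell(.2)
print(ctrl.servo_line([p[0],p[1],.33+DZ],speed=.15,max_force=10),ctrl.read_clock(),ctrl.read_force())
ctrl.move_pose([.30,.30,.36],ctrl.read_tcp_rot());ctrl.dwell(.3)
s=ctrl.get_image("side");t=ctrl.get_image("top");print(ctrl.read_clock())
k=lambda c:cv2.resize(c[:,:,::-1],(400,300),interpolation=cv2.INTER_CUBIC)
cv2.imwrite("pics/end.png",np.vstack([np.hstack([k(s[120:195,150:250]),k(t[150:225,130:230])]),np.hstack([k(s),k(t)])]))
E
```

```text
False 29.0417 [ 0.26160035 -0.41348471  0.4777729 ]
30.3167
```

View pics/end.png

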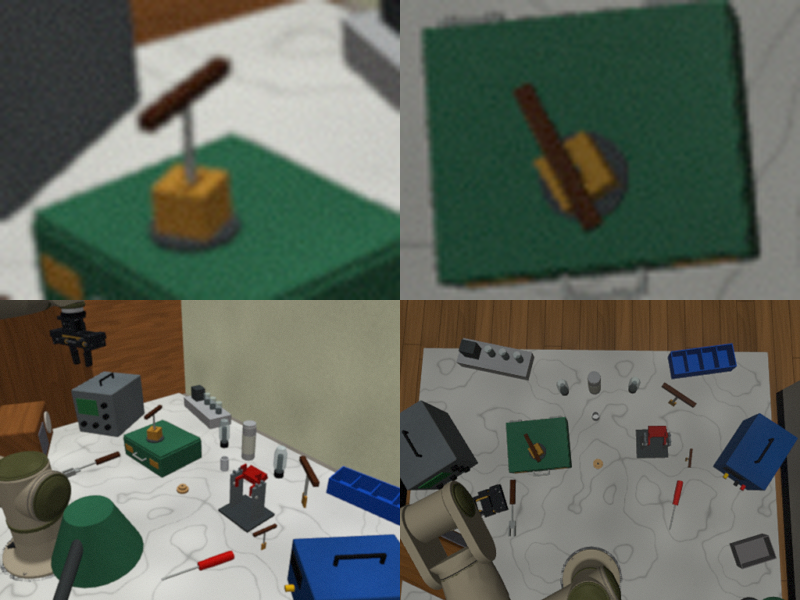

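The key stands upright in the lock. The barrel has turned to the stop (handle at about 61° in the top crop), the keeper has closed again and the other objects are in place. I'm handing in.

```bash
python3 -c "
from station import ctrl
print(ctrl.finish_job())"
```

```text
the job is handed in; nothing more can be done
None
```

The job is handed in: the key was lifted out past the pressed keeper, pushed home in the lock, turned clockwise to the stop and left standing there, in about 30 s of the 53 s allowed. The first grasp closed on nothing, because the real fingertips end about 33 mm above the reported TCP, so I touched bare counter once to measure that and grasped again.

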